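# Set the drying cabinet's door stay to its middle airing hole

## Task

The small drying cabinet is shut and its washed plate lids need airing: lift the perforated stay on the roof off its pin, draw the sprung door open with it, and put the middle one of the three round holes over the pin, pressed fully home so that the stay holds the door ajar when you let go. Be gentle: do not force the stay against the pin, do not let the door snap back, and leave the things on and around the cabinet where they are.

Things in the scene. Friction and masses are not known exactly. Their poses are not given: they have to be found in the camera images.
- cabinet: white bench-top drying cabinet, 200 deep x 300 wide x 165 high (mm), fixed; origin at the centre of its underside, x towards its back, y to its left seen from the front, z up; flat roof 165 above the origin. The door is on its front (-x). The hinge line of the door is vertical at x -110, y +138.
- door (a joint): clear-paned door, angle in rad: 0 shut, grows as it opens towards the robot (seen from above its free right end swings to -x). A spring shuts it (0.24 N m at 0, rising 0.3 N m per rad). The stay's pivot stands on its top rail 140 mm from the hinge line: at angle a, cabinet frame, at x -110 - 140 sin a, y 138 - 140 cos a, z 179.
- swivel (a joint): sideways turn of the stay about the pivot, rad: the stay points along the cabinet's x turned by (swivel - door) about z; loose, range -0.5 to 1.4.
- stay (a joint): tilt of the stay about the pivot's cross bolt, rad: 0 lying flat, fully home on the pin's collar; grows as the knob end is raised, to 0.6. Stiff: it stays where it is put and takes about 1.5 N at the knob to move. With the stay lying on top of the pin it reads 0.07 to 0.1 near the round holes.
- stay_knob (a point): point to grip on the black upright knob, 16 mm in diameter and 34 tall, at the free end of the stay, 202 mm from the pivot: on the knob's axis, 22 mm above the stay's top face (24 above its middle plane). x along the stay from the pivot to the knob, z up along the knob.
- target_hole (a point): centre of the wanted hole on the stay's underside. The stay is a flat steel bar 22 wide, 4 thick; from the pivot it has a slot 35 x 10.5 mm (centre at 62; over the pin at the start, door shut), three round holes of 10.5 mm at 100, 132 (the middle one, this) and 164, then the knob at 202. Axes as stay_knob.
- pin_plate: steel plate 74 x 36 x 3 mm fixed on the roof; origin at the centre of its underside, at x -48, y -2 in the cabinet frame, axes as the cabinet's. On it stands a steel pin, 8 mm thick, tapered tip, 12 tall above an 18 mm collar whose top is 12 above the roof. The pin is clamped on the plate's x axis, anywhere from x -12 to +12 mm: set afresh each time, not measured, does not shift.
- vial_3: small reagent vial with a green cap, 22 mm in diameter, 46 tall, loose on the right part of the cabinet's roof; origin at the centre of its underside
- label_tape: blue roll of label tape, 60 mm in diameter, 19 thick, lying loose on the left part of the cabinet's roof; origin at the centre of its underside
- timer: white bench timer 69 x 69 x 19 mm on the worktop right of the cabinet; origin at the centre of its underside
- needle_cup: orange needle cup with red lid, 120 mm in diameter, 130 tall, right of the cabinet at the back; origin at the centre of its underside
- well_plate_1: clear 96-well plate 128 x 86 x 14 mm on the worktop at the front left; origin at the centre of its underside
- marker_1: marker pen 136 mm long, 14 thick, lying on the worktop at the front left; origin at its middle, underside

How it is judged:
On the way, in this order (a step that is already met when the one before it is completed fails the run):
1. the stay is lifted off its pin while the door is still shut (value of joint stay above 0.12 rad and value of joint door below 0.15 rad), for 0.1 s.
2. the door is drawn open with the stay off the pin (value of joint stay above 0.05 rad and value of joint door above 0.36 rad), for 0.1 s.
At the end, for the whole second after the job is handed in: The middle round hole is over the pin and home on its collar: its centre is within 17 mm of the plate's centre lengthways, 3 mm sideways and under 15 mm above the plate's underside; the door stands still, held ajar by the stay alone; the bystanders are within 15 mm of where they stood (value of joint door above 0.35 rad and x of target_hole in the frame of pin_plate between -0.017 and 0.017 m and y of target_hole in the frame of pin_plate between -0.003 and 0.003 m and z of target_hole in the frame of pin_plate below 0.015 m and velocity of joint door between -0.03 and 0.03 rad/s and not (distance of any of vial_3, label_tape, timer, needle_cup, well_plate_1, marker_1 from where it was at the start of the episode above 0.015 m)); the robot touches nothing.
It fails at once if the stay is pressed or dragged against the pin, its collar or plate with more than 45 N (contact force between pin_plate and anything else above 45 N).
It fails at once if the door snaps back (closes faster than 1 rad/s) (velocity of joint door below -1 rad/s).
It fails at once if a thing on or around the cabinet is shifted by more than 15 mm (distance of any of vial_3, label_tape, timer, needle_cup, well_plate_1, marker_1 from where it was at the start of the episode above 0.015 m).
It also fails if it takes over 67 s, if anything falls off the work surface, if the arm or the gripper's body presses on something with over 40 N, if the wrist force passes 120 N, or if a joint passes its speed limit or range.

## Robot

A 7-joint arm with a two-finger parallel gripper is mounted at the origin on a cart in front of the work surface, level with it; the furniture and walls round the work are solid. World frame = base frame: x ahead of the robot, y to its left, z up, the work surface at z = 0. Lengths are in m, angles in rad, forces in N, time in s.
With the tool pointing down it reaches from about 0.425 to 0.825 m from the base axis. Payload 3.6 kg.
Tool frame: the origin (TCP) lies at the centre of the arm's flange, where the gripper is bolted on; the fingertips stand 173 mm ahead of it and the grasp point (between the pads) lies 155 mm ahead of it; z points along the fingers, y is the line along which they close (so a half turn about z gives the same grasp; the last joint's range is limited). The gripper opens to 85 mm and grips with 20 to 120 N. Pads are 22 mm wide; open, the fingers measure 114 mm over their backs; the gripper's body (76 mm by 85 mm) begins 54 mm behind the grasp point. The pads swing forward as they close: fully open they stand 13 mm farther back than shut.
Start: joints at [1.099, 0.615, -0.013, 1.423, 0.008, 1.103, -0.04], TCP at [0.28, -0.586, 0.405] pointing down, gripper open.
Joint ranges: [-3.12, 3.12], [-0.3, 2.06], [-1.34, 1.32], [0.26, 2.42], [-1.36, 4.5], [0.01, 1.98], [-2.84, 2.84]. Speed limits (rad/s): [2.79, 2.79, 3.14, 3.14, 3.14, 3.14, 3.14].

## Interface

Orientations are given as [roll, pitch, yaw] about the fixed x, y, z axes, in that order (R = Rz(yaw) Ry(pitch) Rx(roll)).
In Python, from workcell import status, vision, manip gives the robot as it stands.
- The arm moves only by the tool arm_command, never from a script. Its argument "rows" is a list of rows, each a list of 3 entries, a list of its own where there are three numbers: the turn, a rotation vector about the world's x, y, z in degrees, then the shift along the world's x, y, z in m, then the closure in counts, from 0 (fully open) to 255 (shut). In form: [[[wx, wy, wz], [tx, ty, tz], grip], ...]. A call has 1 to 12 rows; each row shifts and turns the commanded pose from where the row before left it; what a row does not reach is not made up. A row lasts 1/8 s, in which the tool goes at most 62.5 mm and 10.7 degrees, less where a joint would pass 70% of its speed; a pose out of reach is approached as far as the arm can. A call is refused whole if a number of a shift passes 0.0625 or a number of a turn 10.7, either way. A call with a gripper value outside its range is refused whole. The fingers move at their own pace and stop on an object; "force" is the grip in N (left out, the last holds). Time passes only in rows, so rows that do not move let the fingers close. It gives the time, the measured TCP pose, the force, the opening and the grip force at its end, in the units of the state.
- status.get_obs(): the state, without advancing time (a new reading comes with each control period).
- vision.camera(name): name is "side" or "top"; returns a dict with "pixels" (420x560x3 uint8, red, green, blue), "K" (3x3 intrinsics, pixels), "rvec" (rotation vector, rad) and "tvec" (3), from world to camera coordinates, as OpenCV has them. Camera axes: x right, y down, z forward; pixel columns grow to the right and rows downward; lengths in m; the calibration is good to about 2 mm. A picture is of the moment at which its call begins. There is no depth.
- manip.job_done(): hands the job in; it is judged then, once.
The state is a dict: "time_s": time; "joint_pos": joint angles; "qvel": joint speeds; "joint_efforts": joint torques, N m; "ee_pos": TCP position; "ee_rot": TCP orientation; "ft_force": force on the tool from outside, world axes, zero at the start; "ft_torque": the same for the moment, N m; "grip_width": finger opening in m; "grip_force": force on a finger pad.
Only numpy, scipy, OpenCV 4.12 (cv2) and the standard library are available. Lean on these libraries where they do the work, as an engineer would, in place of code of your own. Each camera call takes 0.05 s, during which the arm holds its last target. There are 200 camera calls.

## Working session

There is one attempt and no reset: what is moved stays moved. The work goes in short steps, Python scripts to look and compute and a tool call to move; the robot and the scene stay as the last step left them, time stands still between calls to the robot, and variables do not carry over. Pictures are saved under pics/ and viewed, at most 11 in all, crops included, and the job is handed in when it is done.

Besides the shell and the picture viewer there is one more tool, called after "Call:" as a command line: name --argument value ..., lists and objects as JSON in quotes. arm_command: Moves the arm, as the interface text tells. Its arguments: {"type":"object","properties":{"rows":{"type":"array","items":{"type":"array"}},"force":{"type":"number"}},"required":["rows"]}

```bash
mkdir -p pics; ls; cat > h.py <<'E'
import numpy as np, cv2
from workcell import status, vision, manip
def cam(n):
    c=vision.camera(n); R,_=cv2.Rodrigues(np.array(c['rvec'],float)); return c['pixels'],np.array(c['K'],float),R,np.array(c['tvec'],float).ravel()
def ray(K,R,t,u,v):
    d=R.T@np.linalg.inv(K)@np.array([u,v,1.]); return -R.T@t,d
def onz(K,R,t,u,v,z):
    o,d=ray(K,R,t,u,v); return o+d*(z-o[2])/d[2]
def proj(K,R,t,p):
    q=K@(R@np.array(p,float)+t); return q[:2]/q[2]
def save(n,im,crop=None,s=1):
    if crop: im=im[crop[1]:crop[3],crop[0]:crop[2]]
    cv2.imwrite('pics/'+n,cv2.resize(im[:,:,::-1],None,fx=s,fy=s,interpolation=cv2.INTER_CUBIC))
E
python3 - <<'E'
from h import *
for n in('top','side'):
    im,K,R,t=cam(n); save(n+'0.png',im); np.savez(n+'0.npz',im=im,K=K,R=R,t=t); print(n,-R.T@t,R.T[:,2],K[0,0])
o=status.get_obs(); print(o['ee_pos'],o['ee_rot'],o['time_s'],o['ft_force'])
E
```

```text
pics
top [0.33609993 0.01911644 1.23568125] [ 0.10050279  0.00202374 -0.99493472] 396.13197844104656
side [ 0.46711927 -1.10187514  1.01753177] [-0.00205972  0.79069993 -0.61220044] 414.92954672098284
[ 0.28016186 -0.58619697  0.403646  ] [-3.13924806e+00  1.60018030e-05  4.45885113e-01] 0.1 [-0.37501489  1.07596762 -0.02149135]
```

View pics/top0.png

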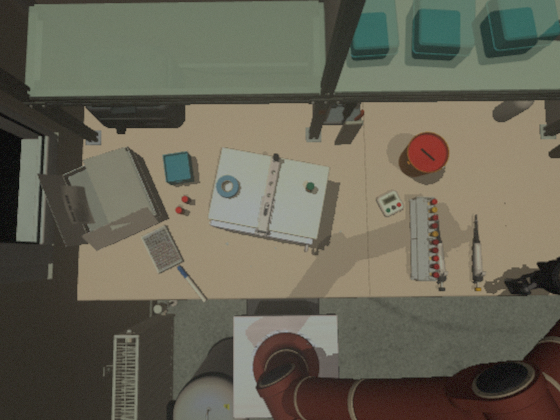

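View pics/side0.png

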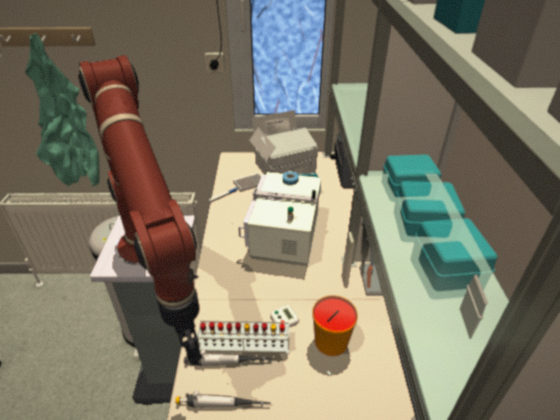

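The top view shows the cabinet around (268,195), its stay running (264,235)→(276,157) with the black knob at (276,157), the tape at (228,186) and the vial cap at (310,187). The side view shows the cabinet at (285,220). Next I'll zoom in.

```bash
python3 - <<'E'
from h import *
a=np.load('top0.npz')['im'];b=np.load('side0.npz')['im']
A=cv2.resize(a[135:260,200:340],None,fx=5,fy=5,interpolation=cv2.INTER_CUBIC)[:,:700]
save('z_top.png',a,(195,140,345,260),5)
save('z_side.png',b,(235,160,335,270),5)
E
```

```text
(no output)
```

View pics/z_top.png

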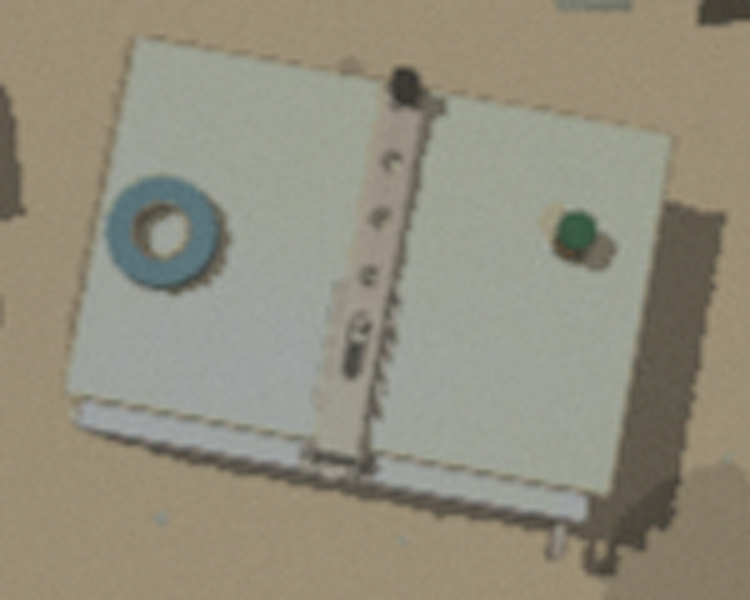

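View pics/z_side.png

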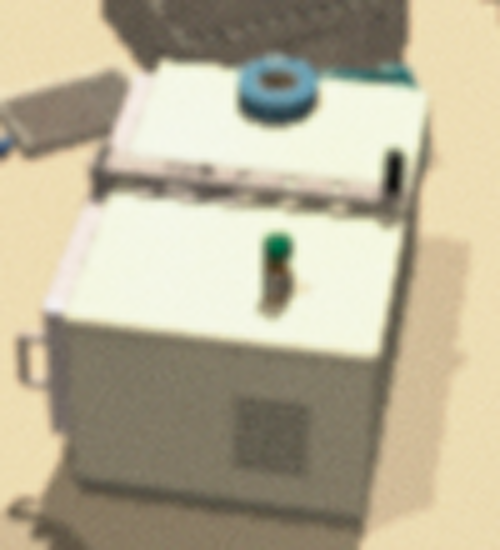

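```bash
cat > pose.py <<'E'
from h import *
from scipy.optimize import least_squares
D={n:np.load(n+'0.npz') for n in('top','side')}
C={n:(D[n]['K'],D[n]['R'],D[n]['t']) for n in D}
pt=lambda X,Y:(195+X/5-.4,140+Y/5-.4)
ps=lambda X,Y:(235+X/5-.4,160+Y/5-.4)
E
python3 - <<'E'
from pose import *
cor=np.array([[.1,.15],[.1,-.15],[-.1,-.15],[-.1,.15]])
tp=[pt(135,37),pt(672,133),pt(610,495),pt(68,392)]
W=np.array([onz(*C['top'],*p,.165)[:2] for p in tp])
print(W, [np.linalg.norm(W[i]-W[i-1]) for i in range(4)])
def f(p):
    c,s=np.cos(p[2]),np.sin(p[2]); return ((cor@np.array([[c,s],[-s,c]])+p[:2])-W).ravel()
r=least_squares(f,[.6,.1,0]); print('cab',r.x,r.fun*1000)
# knob: top ray & side ray triangulate knob top
P=np.linalg.norm
def tri(a,b):
    o1,d1=ray(*C['top'],*a);o2,d2=ray(*C['side'],*b)
    s=np.linalg.lstsq(np.c_[d1,-d2],o2-o1,rcond=None)[0]; x,y=o1+s[0]*d1,o2+s[1]*d2; return (x+y)/2,P(x-y)
print('knob top',tri(pt(404,80),ps(395,153)))
x,y,w=r.x
def cab(p): 
    c,s=np.cos(w),np.sin(w);return np.array([x+c*p[0]-s*p[1],y+s*p[0]+c*p[1],p[2]])
print('knob pred',cab([-110+.0,0,0])if 0 else cab([-.110+.202,-.002,.179+.034]), cab([-.11+.202,-.002,.203]))
print('knob top pix top/side pred',proj(*C['top'],cab([.092,-.002,.215])),pt(404,80),proj(*C['side'],cab([.092,-.002,.215])),ps(395,153))
print('side roof corners pred',[((proj(*C['side'],cab([*q,.165]))-[235,160])*5).round() for q in cor])
print('vial',onz(*C['top'],*pt(577,230),.211),'tape',onz(*C['top'],*pt(163,232),.184), 'pin', onz(*C['top'],*pt(357,325),.19))
Rm=np.array([[np.cos(w),np.sin(w)],[-np.sin(w),np.cos(w)]])
for n,q in(('slotback',pt(360,315)),('slotfront',pt(350,378)),('h1',pt(368,276)),('h2',pt(379,217)),('h3',pt(391,161))):
    print(n,Rm@(onz(*C['top'],*q,.181)[:2]-[x,y]))
print('pin',Rm@(onz(*C['top'],*pt(358,325),.189)[:2]-[x,y]))
print('timer', onz(*C['top'],390,204,.02))
E
```

```text
[[ 0.63206262  0.17190506]
 [ 0.5740131  -0.12349036]
 [ 0.37572923 -0.08485807]
 [ 0.43541636  0.20807821]] [np.float64(0.19994560926163912), np.float64(0.3010451747540841), np.float64(0.20201224020702094), np.float64(0.2989552136414258)]
cab [ 0.50430533  0.04290871 -0.19432628] [-0.67365901 -1.1302022  -0.55580335 -0.08818534  1.49246486 -0.09936303
 -0.2630025   1.31775056]
knob top (array([0.59371416, 0.02329552, 0.21517097]), np.float64(0.0011449924574518733))
knob pred [0.59418749 0.02318064 0.213     ] [0.59418749 0.02318064 0.203     ]
knob top pix top/side pred [275.42482525 155.21957989] (275.40000000000003, 155.6) [313.57414398 190.30267384] (313.6, 190.2)
side roof corners pred [array([425.,  90.]), array([373., 353.]), array([ 62., 315.]), array([159.,  62.])]
vial [ 0.51280796 -0.06629958  0.211     ] tape [0.51937414 0.15400865 0.184     ] pin [0.46685614 0.0500218  0.19      ]
slotback [-0.03145863 -0.00036777]
slotfront [-0.06582671 -0.00132265]
h1 [-0.0098974  -0.00073104]
h2 [ 0.02277704 -0.0006982 ]
h3 [ 0.05412439 -0.00149677]
pin [-0.03790504 -0.00072309]
timer [ 0.48488176 -0.32805076  0.02      ]
```

```bash
python3 - <<'E'
from pose import *
for z in np.arange(.1,.8,.1):
    print(round(z,1),[(onz(*C['top'],u,97,z)[:2].round(3),proj(*C['side'],onz(*C['top'],u,97,z)).round()) for u in(330,450)])
im=D['side']['im'].copy(); im=cv2.resize(im[60:420,300:560],None,fx=1.6,fy=1.6)
save('shelf.png',im)
from scipy.optimize import brentq
for px in(-.041,-.038,-.036):
    g=lambda a:np.hypot(px+.11+.14*np.sin(a),.14*(1-np.cos(a)))-.132
    a=brentq(g,.2,.9); print(px,a,np.arctan2(-.14*(1-np.cos(a)),px+.11+.14*np.sin(a)))
E
```

```text
0.1 [(array([ 0.797, -0.141]), array([379., 249.])), (array([ 0.792, -0.496]), array([406., 348.]))]
0.2 [(array([ 0.757, -0.127]), array([370., 223.])), (array([ 0.752, -0.451]), array([392., 308.]))]
0.3 [(array([ 0.716, -0.112]), array([360., 193.])), (array([ 0.712, -0.405]), array([378., 266.]))]
0.4 [(array([ 0.676, -0.098]), array([349., 162.])), (array([ 0.672, -0.36 ]), array([364., 221.]))]
0.5 [(array([ 0.635, -0.084]), array([337., 127.])), (array([ 0.632, -0.315]), array([348., 174.]))]
0.6 [(array([ 0.594, -0.07 ]), array([324.,  90.])), (array([ 0.591, -0.269]), array([332., 125.]))]
0.7 [(array([ 0.554, -0.056]), array([310.,  48.])), (array([ 0.551, -0.224]), array([314.,  73.]))]
-0.041 0.4603220297005784 -0.11062452455075897
-0.038 0.43768877815491497 -0.10014674096948578
-0.036 0.4226414204596506 -0.09346011702339133
```

View pics/shelf.png

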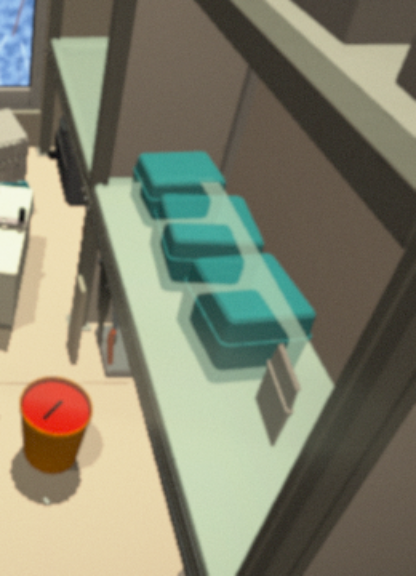

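The side view puts the rear shelf's front edge at about x≈0.70, z≈0.33. The knob at x 0.594 is clear of it, and tilting with the stay leans the tool away from the shelf. I'll move to above the knob.

Call:
arm_command --rows '[[[0,0,-3],[0.015,0.045,0.01],0],[[0,0,-3],[0.02,0.05,0.01],0],[[0,0,-3],[0.02,0.05,0.01],0],[[0,0,-3],[0.02,0.05,0.01],0],[[0,0,-3],[0.025,0.055,0.005],0],[[0,0,-3],[0.025,0.055,0],0],[[0,0,-3],[0.025,0.055,0],0],[[0,0,-3],[0.03,0.055,0],0],[[0,0,-3],[0.03,0.055,0],0],[[0,0,-3],[0.03,0.05,0],0],[[0,0,-3],[0.03,0.05,0],0],[[0,0,-3],[0.03,0.03,0],0]]'

```text
time_s: 1.6
ee_pos: [0.5807, 0.0169, 0.4493]
ee_rot: [-3.14, 0.001, -0.18]
ft_force: [1.3, -2.1, -0.0]
grip_width: 0.0854
grip_force: 0.0
```

Call:
arm_command --rows '[[[0,0,-0.7],[0.014,0.009,0],0],[[0,0,0],[0,0,0],0],[[0,0,0],[0,0,0],0]]'

```text
time_s: 1.98
ee_pos: [0.5935, 0.0212, 0.4494]
ee_rot: [3.14, 0.001, -0.196]
ft_force: [0.0, -0.8, -0.5]
grip_width: 0.085
grip_force: 0.0
```

Call:
arm_command --rows '[[[0,0,0],[0.0005,0.002,-0.02],0],[[0,0,0],[0,0,-0.02],0],[[0,0,0],[0,0,-0.02],60],[[0,0,0],[0,0,-0.015],90],[[0,0,0],[0,0,-0.01],120],[[0,0,0],[0,0,-0.005],150],[[0,0,0],[0,0,0],170],[[0,0,0],[0,0,0],170],[[0,0,0],[0,0,0],170]]' --force 20

```text
time_s: 3.1
ee_pos: [0.5948, 0.0243, 0.3602]
ee_rot: [-3.141, -0.001, -0.195]
ft_force: [-0.3, 0.4, 0.1]
grip_width: 0.0282
grip_force: 0.0
```

```bash
python3 - <<'E'
from h import *
a=cam('side')[0];b=cam('top')[0]
A=cv2.resize(a[120:260,250:350],None,fx=4,fy=4,interpolation=cv2.INTER_CUBIC);B=cv2.resize(b[130:270,200:300],None,fx=4,fy=4,interpolation=cv2.INTER_CUBIC)
save('pre.png',np.hstack([A,B]))
E
```

```text
(no output)
```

View pics/pre.png

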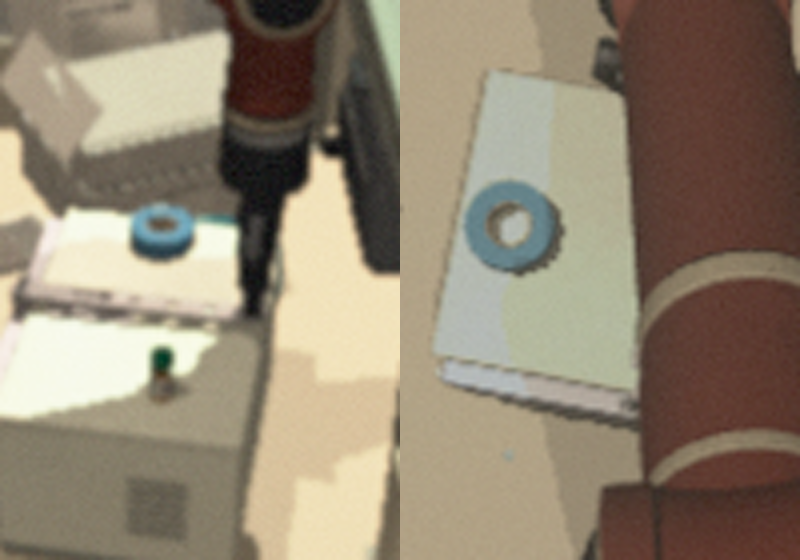

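The side crop shows the fingers down around the knob at zoom (255,300); the forearm blocks the top view. Now closing.

Call:
arm_command --rows '[[[0,0,0],[0,-0.001,-0.001],180],[[0,0,0],[0,0,0],190],[[0,0,0],[0,0,0],200],[[0,0,0],[0,0,0],215],[[0,0,0],[0,0,0],230],[[0,0,0],[0,0,0],230]]' --force 30

```text
time_s: 3.95
ee_pos: [0.5947, 0.0233, 0.3588]
ee_rot: [-3.142, -0.0, -0.195]
ft_force: [0.6, -0.6, 0.1]
grip_width: 0.0151
grip_force: 29.2
```

```bash
cat > plan.py <<'E'
from h import *
w=-.1943; X0=np.array([.5043,.0429])
from scipy.spatial.transform import Rotation as Ro
def tcp(a,phi,tau,h=.1798):
    c,s=np.cos(w),np.sin(w); p=np.array([-.11-.14*np.sin(a),.138-.14*np.cos(a)])
    p=X0+np.array([[c,-s],[s,c]])@p
    R=Ro.from_rotvec([0,0,w+phi])*Ro.from_rotvec([0,-tau,0])
    return np.r_[p,.179]+R.apply([.202,0,h]),R
def ph(a,px): return np.arctan2(-.14*(1-np.cos(a)),px+.11+.14*np.sin(a))
def rows(S):
    T=[tcp(*s) for s in S]
    for (p,R),(q,Q) in zip(T,T[1:]):
        print(np.rad2deg((Q*R.inv()).as_rotvec()).round(2).tolist(),((q-p)*1000).round(1).tolist())
E
python3 - <<'E'
from plan import *
rows([(0,0,t) for t in np.linspace(0,.25,11)])
print(tcp(0,0,0)[0],tcp(0,0,.25)[0])
print(); A=np.linspace(0,.44,13); rows([(a,ph(a,-.038),.25) for a in A]); print(tcp(.44,ph(.44,-.038),.25)[0])
E
```

```text
[-0.28, -1.41, 0.0] [-4.5, 0.9, 5.0]
[-0.28, -1.41, -0.0] [-4.6, 0.9, 4.9]
[-0.28, -1.41, 0.0] [-4.7, 0.9, 4.8]
[-0.28, -1.41, 0.0] [-4.8, 0.9, 4.6]
[-0.28, -1.41, 0.0] [-4.9, 1.0, 4.5]
[-0.28, -1.41, 0.0] [-5.0, 1.0, 4.4]
[-0.28, -1.41, -0.0] [-5.2, 1.0, 4.3]
[-0.28, -1.41, 0.0] [-5.3, 1.0, 4.1]
[-0.28, -1.41, 0.0] [-5.4, 1.1, 4.0]
[-0.28, -1.41, 0.0] [-5.5, 1.1, 3.9]
[0.59418268 0.0231743  0.3588    ] [0.54437496 0.03297559 0.40318605]

[-0.0, -0.0, -0.07] [-5.1, 0.9, -0.0]
[0.0, -0.0, -0.19] [-5.1, 0.8, 0.0]
[0.0, 0.0, -0.29] [-5.1, 0.7, -0.0]
[0.0, 0.0, -0.38] [-5.1, 0.7, 0.0]
[0.0, 0.0, -0.45] [-5.1, 0.7, -0.0]
[0.0, 0.0, -0.51] [-5.0, 0.7, 0.0]
[-0.0, 0.0, -0.56] [-5.0, 0.7, 0.0]
[0.0, 0.0, -0.6] [-5.0, 0.8, 0.0]
[0.0, 0.0, -0.64] [-4.9, 0.9, -0.0]
[0.0, -0.0, -0.67] [-4.9, 0.9, 0.0]
[0.0, 0.0, -0.7] [-4.8, 1.0, 0.0]
[-0.0, 0.0, -0.73] [-4.7, 1.1, 0.0]
[0.48474149 0.04276573 0.40318605]
```

Call:
arm_command --rows '[[[-0.28,-1.41,0],[-0.0045,0.0009,0.005],230],[[-0.28,-1.41,0],[-0.0046,0.0009,0.0049],230],[[-0.28,-1.41,0],[-0.0047,0.0009,0.0048],230],[[-0.28,-1.41,0],[-0.0048,0.0009,0.0046],230],[[-0.28,-1.41,0],[-0.0049,0.001,0.0045],230],[[-0.28,-1.41,0],[-0.005,0.001,0.0044],230],[[-0.28,-1.41,0],[-0.0052,0.001,0.0043],230],[[-0.28,-1.41,0],[-0.0053,0.001,0.0041],230],[[-0.28,-1.41,0],[-0.0054,0.0011,0.004],230],[[-0.28,-1.41,0],[-0.0055,0.0011,0.0039],230],[[0,0,0],[0,0,0],230],[[0,0,0],[0,0,0],230]]'

```text
time_s: 5.45
ee_pos: [0.5447, 0.0331, 0.4033]
ee_rot: [3.141, -0.251, -0.195]
ft_force: [0.8, 1.1, -1.3]
grip_width: 0.0146
grip_force: 29.3
```

```bash
python3 - <<'E'
from h import *
a=cam('side')[0]; save('lift.png',a,(240,120,340,240),5)
E
```

```text
(no output)
```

View pics/lift.png

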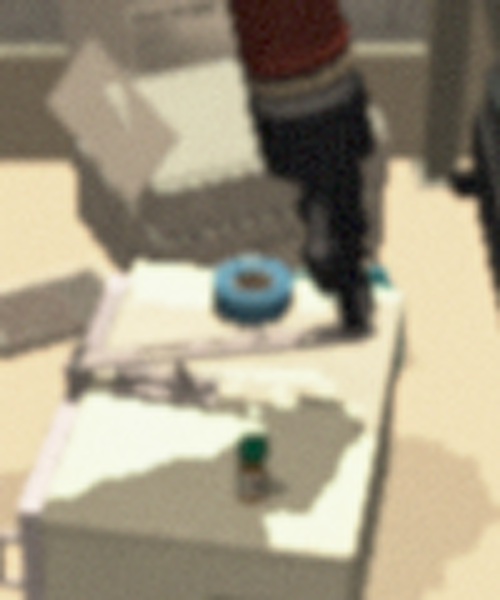

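The stay now rises from (75,365) to the gripped knob at (350,335), clear of the pin near (180,375), with the door still shut. Now drawing the door.

Call:
arm_command --rows '[[[0,0,-0.07],[-0.0051,0.0009,0],230],[[0,0,-0.19],[-0.0051,0.0008,0],230],[[0,0,-0.29],[-0.0051,0.0007,0],230],[[0,0,-0.38],[-0.0051,0.0007,0],230],[[0,0,-0.45],[-0.0051,0.0007,0],230],[[0,0,-0.51],[-0.005,0.0007,0],230],[[0,0,-0.56],[-0.005,0.0007,0],230],[[0,0,-0.6],[-0.005,0.0008,0],230],[[0,0,-0.64],[-0.0049,0.0009,0],230],[[0,0,-0.67],[-0.0049,0.0009,0],230],[[0,0,-0.7],[-0.0048,0.001,0],230],[[0,0,-0.73],[-0.0047,0.0011,0],230]]'

```text
time_s: 7.0
ee_pos: [0.4847, 0.043, 0.4033]
ee_rot: [3.141, -0.251, -0.297]
ft_force: [2.8, -0.1, -0.6]
grip_width: 0.0148
grip_force: 29.4
```

```bash
python3 - <<'E'
from h import *
im,K,R,t=cam('side'); save('drawn.png',im,(235,140,335,240),6); np.savez('side1.npz',im=im,K=K,R=R,t=t)
from plan import *
print(status.get_obs()['ee_pos'],tcp(.44,ph(.44,-.038),.25)[0])
E
```

```text
[0.48406487 0.04326473 0.4031484 ] [0.48474149 0.04276573 0.40318605]
```

View pics/drawn.png

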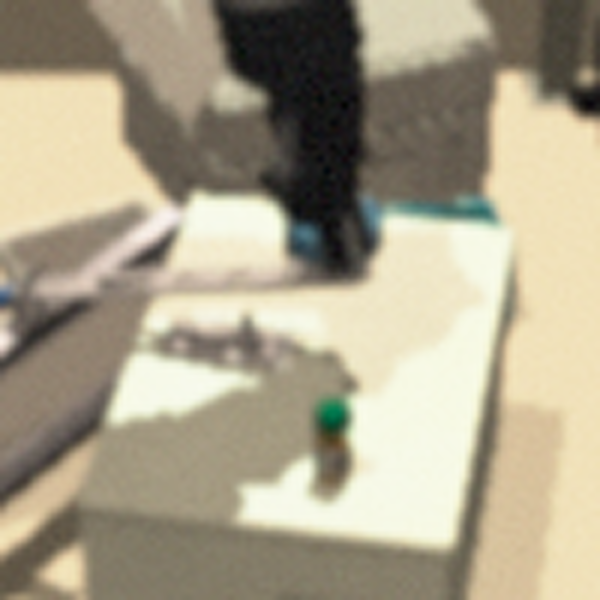

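```bash
python3 - <<'E'
from plan import *
d=np.load('side1.npz');C=(d['K'],d['R'],d['t'])
c,s=np.cos(w),np.sin(w)
cab=lambda x,y,z: np.r_[X0+np.array([[c,-s],[s,c]])@[x,y],z]
zz=lambda p:((proj(*C,p)-[234.6,139.6])*6).round(1)
for px in(-.044,-.042,-.04,-.038,-.036,-.034): print(px,zz(cab(px,-.002,.189)),zz(cab(px,-.002,.177)))
print('roof', [zz(cab(*q,.165)) for q in((.1,.15),(.1,-.15),(-.1,-.15),(-.1,.15))])
g=cv2.cvtColor(d['im'],cv2.COLOR_RGB2GRAY).astype(int)
print(g[190:202,266:286])
E
```

```text
-0.044 [233.5 315.4] [233.7 332.4]
-0.042 [237.  315.8] [237.1 332.8]
-0.04 [240.4 316.2] [240.5 333.2]
-0.038 [243.9 316.6] [243.9 333.6]
-0.036 [247.3 316.9] [247.4 334. ]
-0.034 [250.8 317.3] [250.8 334.4]
roof [array([512.1, 230.7]), array([449.9, 546.5]), array([ 76.6, 500. ]), array([193.3, 197.3])]
[[232 233 235 235 235 235 235 236 236 234 231 233 234 231 234 234 234 233
  234 233]
 [234 238 239 240 241 241 240 241 238 230 226 233 239 239 238 238 238 238
  238 237]
 [231 236 240 241 242 241 240 242 234 204 199 228 242 244 244 245 243 243
  244 244]
 [210 223 231 235 232 231 231 233 220 171 155 214 238 243 243 244 244 243
  245 246]
 [179 188 209 216 211 207 204 200 184 141 128 174 211 227 231 237 236 238
  241 243]
 [136 141 162 171 173 172 168 158 142 116 106 133 169 197 205 204 210 218
  229 237]
 [117 104 116 126 126 126 124 124 112 106  99 112 137 167 175 167 171 186
  212 222]
 [132 111 108 108 107 103 113 125 113 102  94  94 122 157 164 146 143 152
  166 193]
 [129 114 115 114 114 114 136 159 153 119 102 103 131 162 164 150 146 141
  135 148]
 [144 131 129 129 122 125 149 178 168 137 116 115 127 147 155 154 161 156
  143 144]
 [201 185 183 171 153 139 150 164 161 139 126 125 130 130 145 165 172 164
  151 147]
 [238 235 233 227 202 190 186 184 178 160 146 145 140 132 141 162 165 162
  152 150]]
```

```bash
python3 - <<'E'
from plan import *
from scipy.optimize import brentq
px=-.0372
a=brentq(lambda a:np.hypot(px+.11+.14*np.sin(a),.14*(1-np.cos(a)))-.132,.2,.9);f=ph(a,px);print(a,f)
rows([(.44,ph(.44,-.038),.25)]+[(a,f,t) for t in np.linspace(.25,.12,7)])
print(); rows([(a,f,t) for t in np.linspace(.12,0,9)])
print((tcp(a,f,.12)[0]-tcp(0,0,0)[0]+[.5947,.0233-.0001,.3588-.3588]).round(4),(tcp(a,f,0)[0]-tcp(0,0,0)[0]+[.5947,.0232,.3588]).round(4))
# unit directions world: along stay; lateral
psi=w+f; print(np.cos(psi),np.sin(psi))
E
```

```text
0.4316657826847582 -0.09744345155509208
[-0.0, -0.0, 0.2] [1.1, -0.2, -0.0]
[0.36, 1.19, -0.0] [4.6, -1.4, -3.3]
[0.36, 1.19, 0.0] [4.5, -1.4, -3.4]
[0.36, 1.19, 0.0] [4.5, -1.3, -3.5]
[0.36, 1.19, 0.0] [4.4, -1.3, -3.6]
[0.36, 1.19, -0.0] [4.3, -1.3, -3.7]
[0.36, 1.19, 0.0] [4.2, -1.3, -3.8]

[0.25, 0.82, -0.0] [2.9, -0.9, -2.7]
[0.25, 0.82, -0.0] [2.9, -0.9, -2.8]
[0.25, 0.82, 0.0] [2.8, -0.8, -2.8]
[0.25, 0.82, 0.0] [2.8, -0.8, -2.8]
[0.25, 0.82, -0.0] [2.7, -0.8, -2.9]
[0.25, 0.82, 0.0] [2.7, -0.8, -2.9]
[0.25, 0.82, -0.0] [2.6, -0.8, -3.0]
[0.25, 0.82, 0.0] [2.6, -0.8, -3.0]
[0.513  0.0346 0.0229] [0.535  0.028  0.3588]
0.9577438755638717 -0.2876224414399805
```

Call:
arm_command --rows '[[[0,0,0.2],[0.0011,-0.0002,0],230],[[0.36,1.19,0],[0.0046,-0.0014,-0.0033],230],[[0.36,1.19,0],[0.0045,-0.0014,-0.0034],230],[[0.36,1.19,0],[0.0045,-0.0013,-0.0035],230],[[0.36,1.19,0],[0.0044,-0.0013,-0.0036],230],[[0.36,1.19,0],[0.0043,-0.0013,-0.0037],230],[[0.36,1.19,0],[0.0042,-0.0013,-0.0038],230],[[0,0,0],[0,0,0],230]]'

```text
time_s: 8.05
ee_pos: [0.5128, 0.0346, 0.3814]
ee_rot: [3.141, -0.12, -0.293]
ft_force: [3.2, -1.2, 1.2]
grip_width: 0.0147
grip_force: 29.5
```

```bash
python3 - <<'E'
from plan import *
im,K,R,t=cam('side'); save('near.png',im,(245,165,325,225),10); np.savez('side2.npz',im=im,K=K,R=R,t=t)
o=status.get_obs();print(o['ee_pos'],o['ee_rot'],o['ft_force'])
C=(K,R,t);c,s=np.cos(w),np.sin(w)
zz=lambda p:((proj(*C,p)-[244.55,164.55])*10).round(0)
a,f,tau=.4317,-.0974,.12
p=np.r_[X0+np.array([[c,-s],[s,c]])@[-.11-.14*np.sin(a),.138-.14*np.cos(a)],.179]
Q=Ro.from_rotvec([0,0,w+f])*Ro.from_rotvec([0,-tau,0])
for d in(0,62,100,132,164,202): print(d,zz(p+Q.apply([d/1000,0,.002])))
print('pin tip',zz(np.r_[X0+np.array([[c,-s],[s,c]])@[-.0372,-.002],.189]))
E
```

```text
[0.51258935 0.03470797 0.38157742] [ 3.1413416  -0.11999239 -0.29252304] [ 3.29442291 -0.38339622  1.16921156]
0 [-53. 235.]
62 [113. 246.]
100 [217. 253.]
132 [306. 259.]
164 [396. 265.]
202 [504. 273.]
pin tip [309. 278.]
```

View pics/near.png

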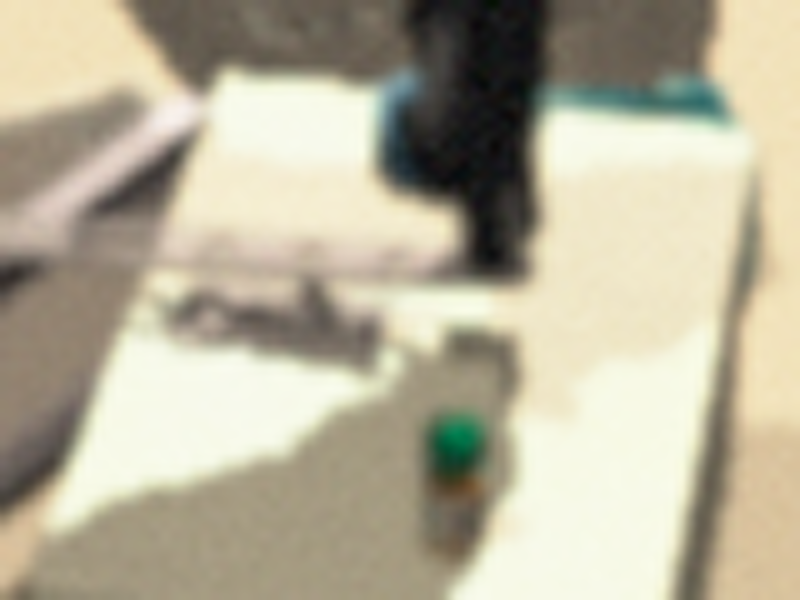

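The pin tip is at (312,285) and the middle hole at about (307,250), directly above it and within roughly 1 mm lengthways. I'll lower halfway and check the force.

Call:
arm_command --rows '[[[0.25,0.82,0],[0.0029,-0.0009,-0.0027],230],[[0.25,0.82,0],[0.003,-0.0009,-0.0028],230],[[0.25,0.82,0],[0.0029,-0.0008,-0.0028],230],[[0,0,0],[0,0,0],230],[[0,0,0],[0,0,0],230]]'

```text
time_s: 8.72
ee_pos: [0.5213, 0.0321, 0.3735]
ee_rot: [3.142, -0.076, -0.292]
ft_force: [2.6, -1.5, -0.1]
grip_width: 0.0147
grip_force: 29.5
```

Call:
arm_command --rows '[[[0.25,0.82,0],[0.0028,-0.0008,-0.0028],230],[[0,0,0],[0,0,0],230]]'

```text
time_s: 8.98
ee_pos: [0.5243, 0.0313, 0.3706]
ee_rot: [-3.142, -0.06, -0.292]
ft_force: [3.3, -0.8, 1.8]
grip_width: 0.0149
grip_force: 29.5
```

Call:
arm_command --rows '[[[0.25,0.82,0],[0.0027,-0.0008,-0.0029],230],[[0,0,0],[0,0,0],230]]'

```text
time_s: 9.22
ee_pos: [0.527, 0.0305, 0.3676]
ee_rot: [-3.141, -0.045, -0.293]
ft_force: [2.7, -0.9, 1.6]
grip_width: 0.0146
grip_force: 29.5
```

Call:
arm_command --rows '[[[0.25,0.82,0],[0.0027,-0.0008,-0.0029],230],[[0.25,0.82,0],[0.0026,-0.0008,-0.003],230],[[0,0,0],[0,0,0],230]]'

```text
time_s: 9.6
ee_pos: [0.5324, 0.0288, 0.3616]
ee_rot: [-3.141, -0.015, -0.293]
ft_force: [4.0, -0.3, 1.2]
grip_width: 0.0147
grip_force: 29.5
```

Call:
arm_command --rows '[[[0.12,0.41,0],[0.0013,-0.0004,-0.0015],230],[[0.12,0.41,0],[0.0013,-0.0004,-0.0015],230],[[0,0,0],[0,0,0],230]]'

```text
time_s: 9.98
ee_pos: [0.5348, 0.0282, 0.3589]
ee_rot: [-3.141, -0.001, -0.292]
ft_force: [1.8, -0.6, 0.3]
grip_width: 0.0149
grip_force: 29.6
```

Call:
arm_command --rows '[[[0,0,0],[0,0,-0.0007],230],[[0,0,0],[0,0,0],230]]'

```text
time_s: 10.22
ee_pos: [0.5347, 0.0282, 0.3587]
ee_rot: [-3.141, -0.002, -0.292]
ft_force: [1.8, -0.6, 3.9]
grip_width: 0.0147
grip_force: 29.8
```

```bash
python3 - <<'E'
from h import *
for i in range(4):
    o=status.get_obs();print(o['ee_pos'],o['ft_force']); vision.camera('top') if i<3 else 0
im=cam('side')[0]; save('home.png',im,(245,165,325,225),10)
E
```

```text
[0.53472893 0.02819671 0.35872571] [ 1.81145141 -0.56823078  3.86738945]
[0.53471804 0.02819588 0.35873001] [ 1.25611726 -1.19176604  4.71251473]
[0.53470812 0.02819524 0.35869777] [ 1.1331227  -0.85230103  4.53590981]
[0.53474078 0.02821532 0.35870835] [1.82241556 0.01450754 4.39634397]
```

View pics/home.png

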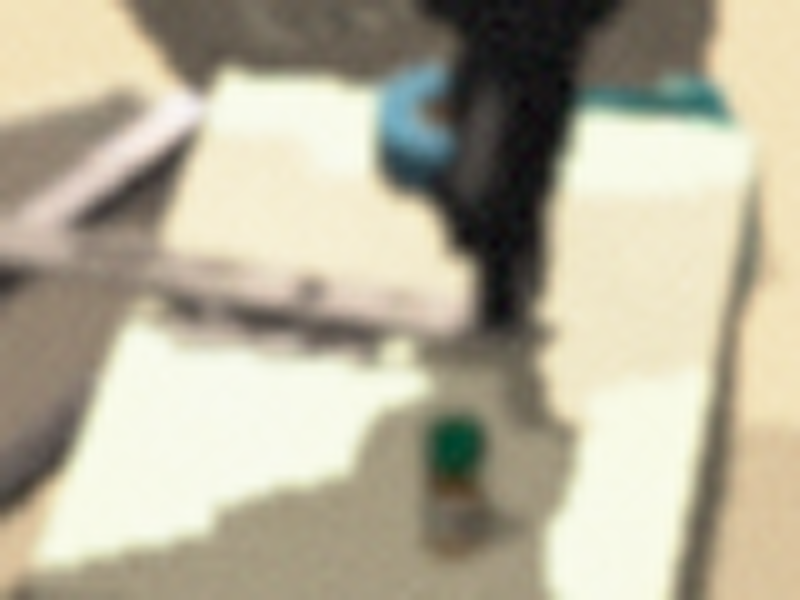

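The stay is home: z is blocked at 0.3587 with about 4 N, and the pin tip shows through the bar at (310,290). Before letting go I'll ease the stay forward so the pin takes the spring load.

Call:
arm_command --rows '[[[0,0,0],[0.0004,-0.0001,0],230],[[0,0,0],[0.0004,-0.0001,0],230],[[0,0,0],[0,0,0],230]]'

```text
time_s: 10.8
ee_pos: [0.5351, 0.0282, 0.3586]
ee_rot: [-3.142, 0.0, -0.292]
ft_force: [0.3, 0.2, 7.2]
grip_width: 0.015
grip_force: 30.0
```

Call:
arm_command --rows '[[[0,0,0],[0.0004,-0.0001,0],230],[[0,0,0],[0.0004,-0.0001,0],230],[[0,0,0],[0,0,0],230]]'

```text
time_s: 11.18
ee_pos: [0.5354, 0.0281, 0.3586]
ee_rot: [3.141, 0.002, -0.292]
ft_force: [-1.4, -0.2, 8.4]
grip_width: 0.0149
grip_force: 30.1
```

Call:
arm_command --rows '[[[0,0,0],[0,0,0],215],[[0,0,0],[0,0,0],190],[[0,0,0],[0,0,0],150],[[0,0,0],[0,0,0],120],[[0,0,0],[0,0,0],120],[[0,0,0],[0,0,0.01],120],[[0,0,0],[0,0,0.02],120],[[0,0,0],[0,0,0.03],120],[[0,0,0],[-0.01,0,0.03],120],[[0,0,0],[-0.02,0,0.03],120]]'

```text
time_s: 12.42
ee_pos: [0.5063, 0.0278, 0.4799]
ee_rot: [-3.141, -0.002, -0.292]
ft_force: [0.6, 0.1, -0.3]
grip_width: 0.0455
grip_force: 0.0
```

Call:
arm_command --rows '[[[0,0,0],[-0.02,-0.05,0],120],[[0,0,0],[-0.02,-0.05,0],120],[[0,0,0],[-0.02,-0.05,0],120],[[0,0,0],[-0.01,-0.05,0],120],[[0,0,0],[0,-0.05,0],120],[[0,0,0],[0,-0.05,0],120],[[0,0,0],[0,0,0],120],[[0,0,0],[0,0,0],120]]'

```text
time_s: 13.42
ee_pos: [0.4364, -0.2716, 0.4786]
ee_rot: [-3.14, -0.001, -0.292]
ft_force: [0.5, 0.3, 0.5]
grip_width: 0.0453
grip_force: 0.0
```

```bash
python3 - <<'E'
from h import *
a,K,R,t=cam('top');b,K2,R2,t2=cam('side')
A=cv2.resize(a[135:265,190:330],None,fx=3.6,fy=3.6,interpolation=cv2.INTER_CUBIC)[:400];B=cv2.resize(b[160:260,230:330],None,fx=2.9,fy=2.9,interpolation=cv2.INTER_CUBIC);B=np.vstack([B,np.zeros((400-290,290,3),np.uint8)]) if B.shape[0]<400 else B
save('end.png',np.hstack([A,B[:A.shape[0]]]))
print(A.shape,B.shape)
E
```

```text
(400, 504, 3) (400, 290, 3)
```

View pics/end.png

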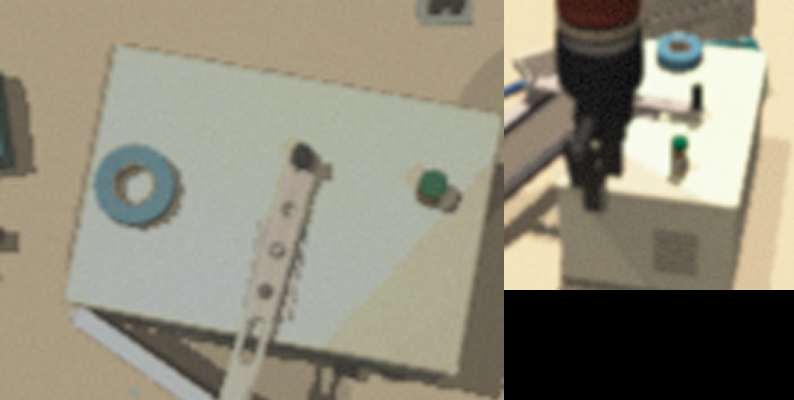

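The top view shows the door ajar and the bright pin filling the middle hole at (277,250). The outer holes at (288,209) and (265,291) are empty, the tape and vial haven't moved, and the gripper is clear.

```bash
python3 -c "
from workcell import manip
print(manip.job_done())"
```

```text
the job is handed in; nothing more can be done
None
```

The door is held ajar by the stay, with the middle hole pressed home on the pin, the tape and vial unmoved in the last picture, and the gripper clear; I handed the job in at about 13.5 s, and no verdict came back.

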